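Slide the measuring cylinder into its bench bracket

TASK

Put the tall measuring cylinder away in the bench bracket with the wide slot: bring it in through the slot's open front, with its foot under the bracket's plate, until its column is fully home at the closed end of the slot, and leave it standing upright there on the bench. Keep it upright all the way, and leave the short red-capped bottle and the dropper bottle standing where they are.

Things in the scene. Friction and masses are not known exactly. Their poses are not given: they have to be found in the camera images.
- cylinder: clear measuring cylinder, loose, about 0.09 kg, 193 mm tall: round column, 28 mm diameter, from z = 12 mm to the top, on a blue hexagonal foot 55 x 63 mm, 12 mm high. Origin: centre of the foot's underside, on the column's axis; z up. It stands near the two bystander bottles, axes at least 90 mm apart. Grip the upper half of the column from above. The foot cannot pass down through a slot.
- wide_bracket: dark steel plate bracket fixed on the bench, 96 x 96 mm. Plate 34 to 42 mm above the bench on side walls (84 mm apart) and a rear wall (x = 40 mm). Slot in the plate 44 mm wide, open at x = -50 mm, closed at +22. Origin: on the bench, axis of a cylinder that is home; x points in from the open front, within 15 deg of world x. The like bracket beside it has a 20 mm slot: too narrow.
- bottle: bystander: white reagent bottle with a red screw cap, loose, 56 mm in diameter, 122 mm tall; origin at the centre of its underside, z up. The tall evaporator on the right of the bench reaches left to y = -0.3 m: come to the cylinder from the robot's side, not from the right.
- dropper_bottle: bystander: small brown dropper bottle with a black rubber teat, loose, 34 mm in diameter, 102 mm tall; origin at the centre of its underside, z up.
There are look-alikes about, which are no part of the job. Leave any green or pink look-alike of the cylinder alone.

How it is judged:
At the end, for the whole second after the job is handed in: The measuring cylinder stands at rest and upright (within 7 degrees) on the bench, its foot under the plate of the wide-slotted bracket and its axis within 15 mm of the centre of the slot's closed end (horizontal distance between cylinder and wide_bracket below 0.015 m and height (world z) of cylinder below 0.005 m and angle between cylinder's own z axis and vertical below 0.12 rad and linear speed of cylinder below 0.02 m/s); the robot touches nothing.
It fails at once if the measuring cylinder is tipped by more than 25 degrees (angle between cylinder's own z axis and vertical above 0.44 rad).
It fails at once if the short red-capped bottle is shifted by more than 30 mm or tipped (distance of bottle from where it was at the start of the episode above 0.03 m or angle between bottle's own z axis and vertical above 0.35 rad).
It fails at once if the dropper bottle is shifted by more than 30 mm or tipped (distance of dropper_bottle from where it was at the start of the episode above 0.03 m or angle between dropper_bottle's own z axis and vertical above 0.35 rad).
It also fails if it takes over 43 s, if anything falls off the work surface, if the arm or the gripper's body presses on something with over 40 N, if the wrist force passes 120 N, or if a joint passes its speed limit or range.

ROBOT

A 6-joint arm with a two-finger parallel gripper is mounted at the origin on a cart in front of the work surface, level with it; the furniture and walls round the work are solid. World frame = base frame: x ahead of the robot, y to its left, z up, the work surface at z = 0. Lengths are in m, angles in rad, forces in N, time in s.
With the tool pointing down it reaches from about 0.325 to 0.9 m from the base axis. Payload 6.1 kg.
Tool frame: the origin (TCP) lies midway between the tips of the shut fingers; the grasp point (between the pads) lies 19 mm behind it; z points along the fingers, y is the line along which they close (so a half turn about z gives the same grasp; the last joint's range is limited). The gripper opens to 85 mm and grips with 20 to 120 N. Pads are 22 mm wide; open, the fingers measure 114 mm over their backs; the gripper's body (76 mm by 85 mm) begins 54 mm behind the grasp point. The pads swing forward as they close: fully open they stand 13 mm farther back than shut.
Start: joints at [-1.348, 0.22, 1.526, -0, 1.395, -0.126], TCP at [0.214, -0.587, 0.231] pointing down, gripper open.
Joint ranges: [-2.98, 2.98], [-0.91, 2.08], [0.09, 2.57], [-1.24, 4.39], [0.2, 2.65], [-2.68, 2.68]. Speed limits (rad/s): [2.57, 2.57, 3.01, 3.14, 3.14, 3.14].

INTERFACE

Orientations are given as [roll, pitch, yaw] about the fixed x, y, z axes, in that order (R = Rz(yaw) Ry(pitch) Rx(roll)).
In Python, from plant import movep, move_l, set_joints, gripper_to, hold, inverse_kinematics, observe, get_image, get_calibration, Unreachable, job_done gives the robot as it stands. Calls block until the motion is done:
- movep(position, orientation): joint-space move of the TCP to a pose.
- move_l(position, feed=0.15, rotation=None, max_force=None): straight line of the TCP; rotation=None keeps the orientation; feed is the mean speed in m/s. With max_force (N) it stops when the force on the tool has changed by that much, and returns True; else False.
- set_joints(angles): joint-space move.
- gripper_to(opening, f_grip=None): finger opening in m; f_grip is the grip in N (None keeps the last); returns when the fingers have stopped.
- hold(seconds).
- inverse_kinematics(position, orientation): joint angles nearest the present ones, or None.
- observe(): the state.
- get_image(name): name is "scene" or "side" or "wrist"; returns (picture, depth): 420x560x3 uint8, red, green, blue; 420x560 float32, m along the optical axis (not along the pixel's ray), 0 where there is no reading.
- get_calibration(name): a dict with "intrinsics" (3x3 intrinsics, pixels), "world_from_camera" (4x4, takes a point from camera to world coordinates). Camera axes: x right, y down, z forward; pixel columns grow to the right and rows downward; lengths in m; the calibration is good to about 2 mm. A picture is of the moment at which its call begins: read the wrist's pose just before it. get_calibration takes no time and is no camera call; for the wrist camera it gives the pose at the moment of the call.
A pose or a line that the arm cannot do raises Unreachable and nothing moves.
- job_done(): hands the job in; it is judged then, once.
The state is a dict: "time_s": time; "q": joint angles; "joint_velocities": joint speeds; "joint_torque": joint torques, N m; "eef_pos": TCP position; "tcp_rot": TCP orientation; "ft_force": force on the tool from outside, world axes, zero at the start; "torque": the same for the moment, N m; "opening": finger opening in m; "grasp_force": force on a finger pad.
Only numpy, scipy, OpenCV 4.12 (cv2) and the standard library are available. Lean on these libraries where they do the work, as an engineer would, in place of code of your own. Each camera call takes 0.05 s, during which the arm holds its last target. There are 200 camera calls.

## Working session

There is one attempt and no reset: what is moved stays moved. The work goes in short steps, each a Python script; the robot and the scene stay as the last script left them, time stands still between calls to the robot, and variables do not carry over. Pictures are saved under pics/ and viewed, at most 10 in all, crops included, and the job is handed in when it is done.

```bash
mkdir -p pics; cat > h.py <<'E'
import numpy as np, cv2
from plant import *
def snap(n):
    c=get_calibration(n); im,d=get_image(n); np.savez(''+n+'.npz',im=im,d=d,K=c['intrinsics'],T=c['world_from_camera']); return im,d,np.array(c['intrinsics']),np.array(c['world_from_camera'])
def load(n):
    z=np.load(''+n+'.npz'); return z['im'],z['d'],z['K'],z['T']
def ray(u,v,K,T):
    r=T[:3,:3]@np.linalg.inv(K)@np.array([u,v,1.]); return T[:3,3],r
def onz(u,v,z,K,T):
    o,r=ray(u,v,K,T); return o+r*(z-o[2])/r[2]
def cloud(d,K,T):
    v,u=np.indices(d.shape); p=np.stack([(u-K[0,2])/K[0,0]*d,(v-K[1,2])/K[1,1]*d,d],-1)
    return p@T[:3,:3].T+T[:3,3]
E
python3 - <<'E'
from h import *
for n in ('scene','side'):
    im,d,K,T=snap(n); cv2.imwrite(f'pics/{n}0.png',im[:,:,::-1]); print(n,K,T)
print(observe()['time_s'],observe()['tcp_rot'])
E
```

```text
scene [[479.5365428    0.         281.60537416]
 [  0.         479.5365428  214.12979366]
 [  0.           0.           1.        ]] [[ 0.71576649 -0.41604541  0.56087838 -0.13481444]
 [-0.69826068 -0.41429736  0.58377197 -0.71932762]
 [-0.01050521 -0.80948373 -0.58704832  0.72511363]
 [ 0.          0.          0.          1.        ]]
side [[458.33008201   0.         280.60755744]
 [  0.         458.33008201 208.62793897]
 [  0.           0.           1.        ]] [[-0.78326006 -0.54566806  0.29790947  0.26147382]
 [-0.62163613  0.69396183 -0.3632981   0.32984713]
 [-0.00849763 -0.46974818 -0.88275956  0.90543006]
 [ 0.          0.          0.          1.        ]]
0.1 [-3.13985682e+00 -2.40327833e-04  3.48774323e-01]
```

View pics/scene0.png

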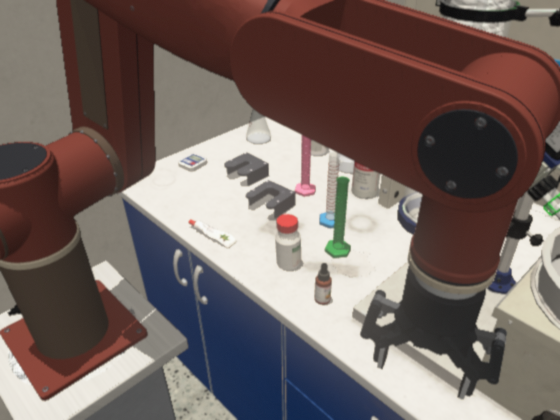

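View pics/side0.png

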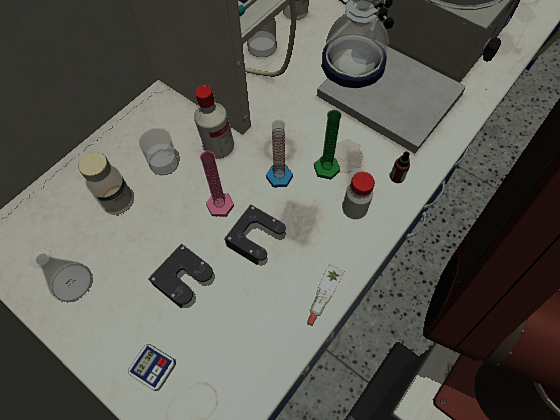

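Clear cylinder with the blue foot is at side (280,175) and scene (330,220). The green one at side (327,165) and the pink one at side (219,205) are look-alikes. The brackets are at side (257,232) and (182,275). I'll compare their slot widths in an enlarged crop.

```bash
python3 - <<'E'
from h import *
im,d,K,T=load('side')
c=im[110:320,130:430]; cv2.imwrite('pics/crop.png',cv2.resize(c[:,:,::-1],(800,560),interpolation=cv2.INTER_CUBIC))
hsv=cv2.cvtColor(im,cv2.COLOR_RGB2HSV)
P=cloud(d,K,T)
# blue foot
m=cv2.inRange(hsv,(95,100,60),(115,255,255))
n,l,s,cc=cv2.connectedComponentsWithStats(m)
for i in range(1,n):
    if s[i,4]>60: print('blue',s[i],cc[i], onz(*cc[i],0.008,K,T))
# plates by height
X=P[...,2]; m=((X>.036)&(X<.047)&(hsv[...,2]<110)&(d>0)).astype(np.uint8)
n,l,s,cc=cv2.connectedComponentsWithStats(m)
for i in range(1,n):
    if s[i,4]>250:
        v,u=np.where(l==i); Q=np.array([onz(a,b,.042,K,T)[:2] for a,b in zip(u,v)]).astype(np.float32)
        r=cv2.minAreaRect(Q); print('plate',s[i],cc[i],r)
for nm,u,v,z in (('bottle',363,183,.122),('drop',405,157,.1),('cyltop',279,125,.193),('greentop',333,115,.193),('pinktop',209,156,.193)):
    print(nm,onz(u,v,z,K,T)[:2])
E
```

```text
blue [266 165  27  20 259] [279.23938224 176.68339768] [ 0.61863182 -0.10283339  0.008     ]
blue [130 346  41  41 355] [150.69014085 366.5971831 ] [0.54722022 0.37470114 0.008     ]
plate [389  41  80  39 271] [426.35793358  61.03690037] ((0.5304577946662903, -0.5920471549034119), (0.2132551372051239, 0.04992002621293068), 10.659516334533691)
plate [  0  65 195 126 784] [ 86.20535714 122.86989796] ((1.0626356601715088, 0.06447699666023254), (0.48717427253723145, 0.14684931933879852), 72.52912902832031)
plate [ 224  204   62   57 1281] [252.86807182 230.88446526] ((0.5593387484550476, 0.04954560846090317), (0.09635563939809799, 0.09738333523273468), 5.394656658172607)
plate [ 148  244   65   60 1849] [180.18442401 273.77934018] ((0.6149663925170898, 0.21136097609996796), (0.0972607433795929, 0.09600957483053207), 0.6980752348899841)
bottle [ 0.43278061 -0.13933304]
drop [ 0.40355583 -0.26074169]
cyltop [ 0.61921852 -0.10612816]
greentop [ 0.55072795 -0.19117528]
pinktop [0.67726041 0.03207831]
```

View pics/crop.png

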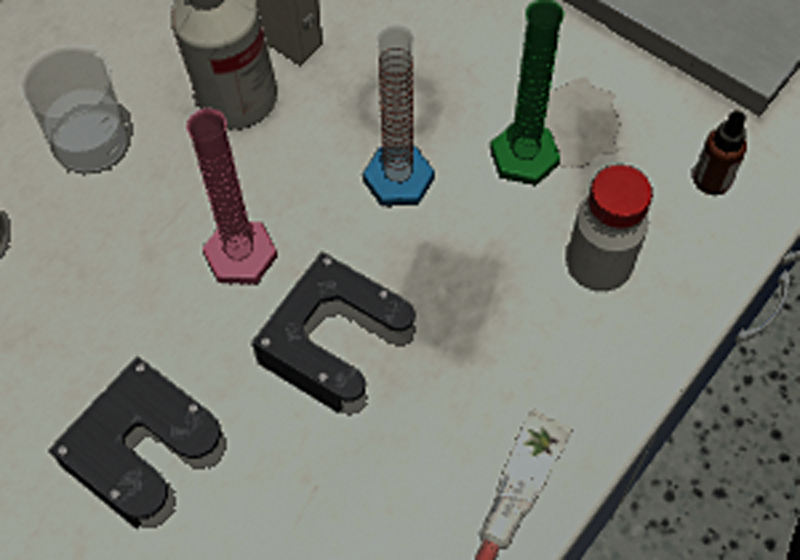

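The enlarged crop settles it. The bracket at side (257,232), crop (335,330), has the wide slot, and the one at side (182,275) has the narrow slot. The cylinder is the clear one with the blue foot at crop (397,170). I'll retract first, then swing round on the robot's side and approach from there.

```bash
python3 - <<'E'
from h import *
o=[np.pi,0,.35]
for p in ([.137,-.376,.36],[.40,-.05,.36],[.52,-.08,.33],[.619,-.104,.26]):
    movep(p,o)
im,d,K,T=snap('wrist'); cv2.imwrite('pics/w1.png',im[:,:,::-1]); 
hsv=cv2.cvtColor(im,cv2.COLOR_RGB2HSV); m=cv2.inRange(hsv,(95,100,60),(115,255,255))
n,l,s,cc=cv2.connectedComponentsWithStats(m)
for i in range(1,n):
    if s[i,4]>300: print(s[i],cc[i],onz(*cc[i],.012,K,T))
ob=observe(); print(ob['time_s'],ob['eef_pos'],ob['opening'],ob['q'])
E
```

```text
[ 254  151   50   44 1000] [278.261 168.602] [ 0.63055395 -0.10451996  0.012     ]
[497 250  63  73 509] [522.58349705 286.92141454] [ 0.59396831 -0.4621476   0.012     ]
3.85 [ 0.61862665 -0.10403535  0.26196285] 0.08506538166029462 [-2.92220579e-01  2.06467895e-01  1.48527040e+00 -3.42496369e-05
  1.44801455e+00  9.28700519e-01]
```

View pics/w1.png

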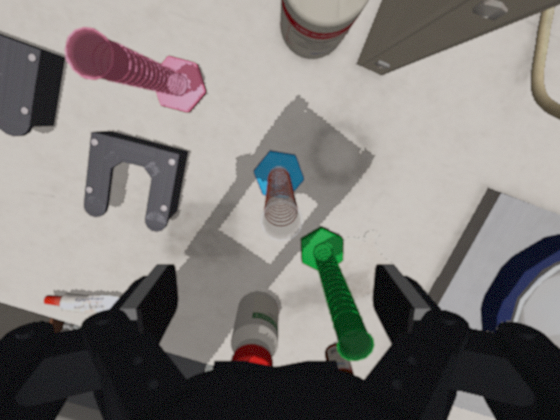

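The wrist view shows the foot at (279,173), the column's top rim at about (281,213), and clear space on both sides for the fingers. I'll cross-check with the rim, then grasp.

```bash
python3 - <<'E'
from h import *
im,d,K,T=load('wrist')
print('rim',onz(281,213,.193,K,T),'foot',onz(279,174,.012,K,T))
p=onz(281,213,.193,K,T)[:2]*.5+.5*np.array([.619,-.104]); print(p)
g=[*p]
P=cloud(d,K,T)
if np.hypot(p[0]-.619,p[1]+.104)>.008: raise SystemExit('check')
move_l([*g,.138],feed=.12,max_force=8)
ob=observe(); print(ob['eef_pos'],ob['ft_force'])
gripper_to(.02,f_grip=40)
ob=observe(); print(ob['time_s'],ob['opening'],ob['grasp_force'],ob['ft_force'],ob['eef_pos'])
np.save('g.npy',ob['eef_pos'])
E
```

```text
rim [ 0.62780865 -0.10552498  0.193     ] foot [ 0.62477308 -0.10758829  0.012     ]
[ 0.62340432 -0.10476249]
[ 0.62413671 -0.10496421  0.13917006] [-0.1736616   0.45896912  0.20076438]
5.5833 0.027347205724268867 39.540030274038145 [ 0.13947576 -0.93785053  0.84930782] [ 0.62364063 -0.10492605  0.13832245]
```

```bash
python3 - <<'E'
from h import *
def plate(n,box):
    im,d,K,T=load(n); P=cloud(d,K,T); z=P[...,2]
    m=(z>.034)&(z<.05)&(d>0)&(im.max(2)<110); b=np.zeros_like(m); b[box[1]:box[3],box[0]:box[2]]=1; m&=b
    v,u=np.where(m); Q=np.array([onz(a,c,.042,K,T)[:2] for a,c in zip(u,v)]).astype(np.float32)
    return cv2.minAreaRect(Q)
print(plate('wrist',(70,110,200,240)),plate('side',(215,195,295,270)))
g=np.load('g.npy'); move_l([g[0],g[1],g[2]+.01],feed=.05)
print(move_l([.53,-.075,g[2]+.01],feed=.12,max_force=15))
print(move_l([.455,-.015,g[2]+.01],feed=.12,max_force=15))
print(move_l([.445,.039,g[2]+.01],feed=.12,max_force=15))
hold(.3)
im,d,K,T=snap('wrist'); cv2.imwrite('pics/w2.png',im[:,:,::-1])
im,d,K,T=snap('side'); cv2.imwrite('pics/s2.png',cv2.resize(im[90:300,130:410][:,:,::-1],(800,600)))
hsv=cv2.cvtColor(im,cv2.COLOR_RGB2HSV); m=cv2.inRange(hsv,(95,100,60),(115,255,255))
n,l,s,cc=cv2.connectedComponentsWithStats(m)
for i in range(1,n):
    if s[i,4]>60: print(s[i],cc[i],onz(*cc[i],.02,K,T))
ob=observe(); print(ob['time_s'],ob['eef_pos'],ob['opening'],ob['ft_force'])
E
```

```text
((0.5623037815093994, 0.0462430976331234), (0.09473147243261337, 0.09617069363594055), 5.246994972229004) ((0.5941654443740845, 0.053492527455091476), (0.16682831943035126, 0.09852034598588943), 5.718106269836426)
False
False
False
[289 253  30  25 371] [303.48787062 266.93261456] [0.43931581 0.04246233 0.02      ]
[130 346  41  41 377] [150.76923077 366.8938992 ] [0.54290192 0.37437885 0.02      ]
8.8667 [0.44506289 0.03867046 0.14832436] 0.027378094746929635 [ 0.11310333 -0.66038875 -0.83157378]
```

View pics/w2.png

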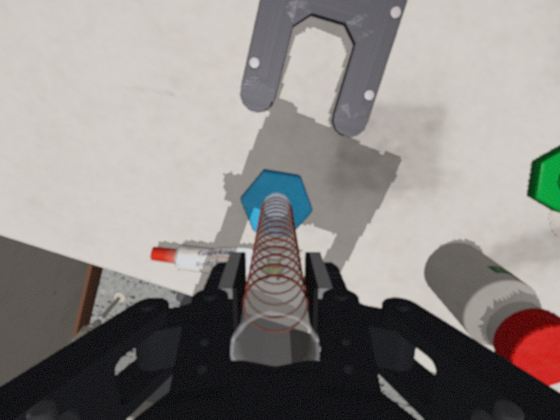

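View pics/s2.png

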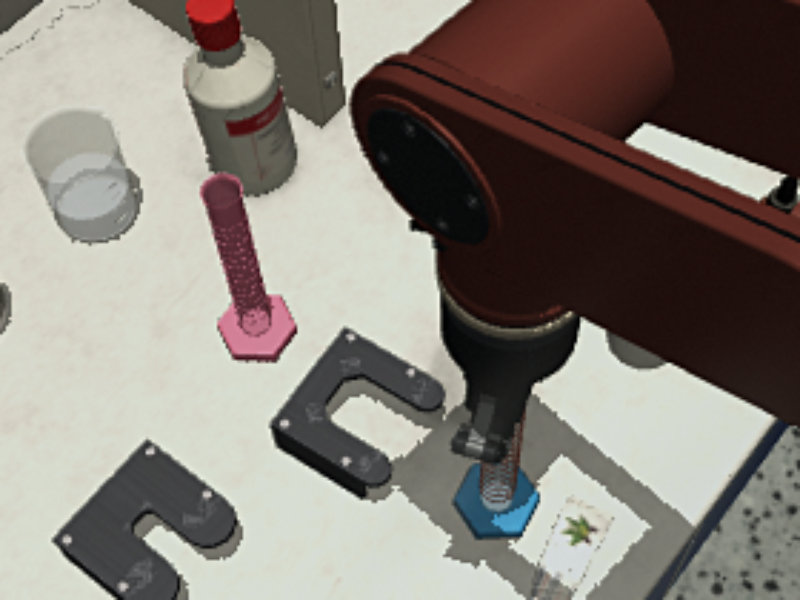

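The wrist view shows the foot at (276,200) with the slot mouth straight ahead at about (300,110). The side view shows the cylinder hanging upright in front of the wide bracket, clear of the tube. I'll insert along the bracket axis.

```bash
python3 - <<'E'
from h import *
g=np.load('g.npy'); h=np.array([.5625,.0482]); a=np.radians(5.3); x=np.array([np.cos(a),np.sin(a)])
s=h-.115*x; move_l([*s,g[2]+.01],feed=.1)
print(move_l([*(h-.03*x),g[2]+.01],feed=.08,max_force=8))
print(move_l([*(h+.002*x),g[2]+.01],feed=.04,max_force=6))
print(observe()['eef_pos'],observe()['ft_force'])
hold(.3)
im,d,K,T=snap('wrist'); cv2.imwrite('pics/w3.png',im[:,:,::-1])
im,d,K,T=snap('side'); cv2.imwrite('pics/s3.png',cv2.resize(im[170:290,190:350][:,:,::-1],(800,600)))
ob=observe(); print(ob['time_s'],ob['eef_pos'],ob['opening'],ob['ft_force'])
E
```

```text
False
False
[0.56427554 0.0483989  0.14815511] [-0.40963933 -0.06382526 -0.15841059]
11.6833 [0.56445003 0.04837561 0.14837002] 0.027302194313117437 [-0.36682537 -0.02260761 -0.70592362]
```

View pics/w3.png

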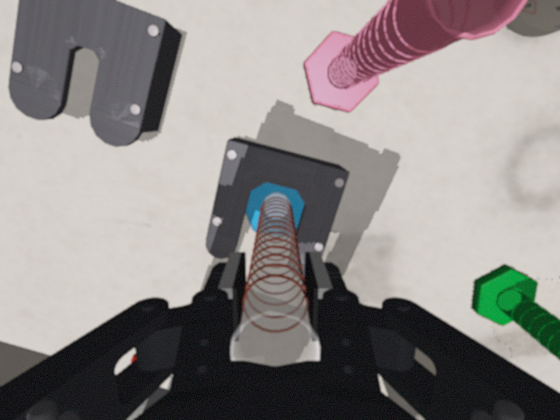

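The wrist view shows the column at the slot's closed end at about (277,200), with the blue foot visible under it through the slot. I'll lower it, release and retreat.

```bash
python3 - <<'E'
from h import *
g=np.load('g.npy'); p=np.array(observe()['eef_pos'])
print(move_l([p[0],p[1],g[2]-.002],feed=.03,max_force=4)); print(observe()['eef_pos'],observe()['ft_force'])
gripper_to(.07); hold(.2)
p=np.array(observe()['eef_pos'])
move_l([p[0],p[1],.30],feed=.1)
move_l([.42,.02,.34],feed=.15); hold(.3)
im,d,K,T=snap('wrist'); cv2.imwrite('pics/w4.png',im[:,:,::-1])
im,d,K,T=snap('side'); cv2.imwrite('pics/s4.png',cv2.resize(im[100:290,170:420][:,:,::-1],(790,600)))
ob=observe(); print(ob['time_s'],ob['eef_pos'],ob['ft_force'])
E
```

```text
True
[0.56493532 0.04815204 0.13821704] [0.50496842 0.09249394 3.68345745]
16.0917 [0.42009151 0.02004236 0.33978222] [ 0.32452773  0.07812362 -0.17711677]
```

View pics/s4.png

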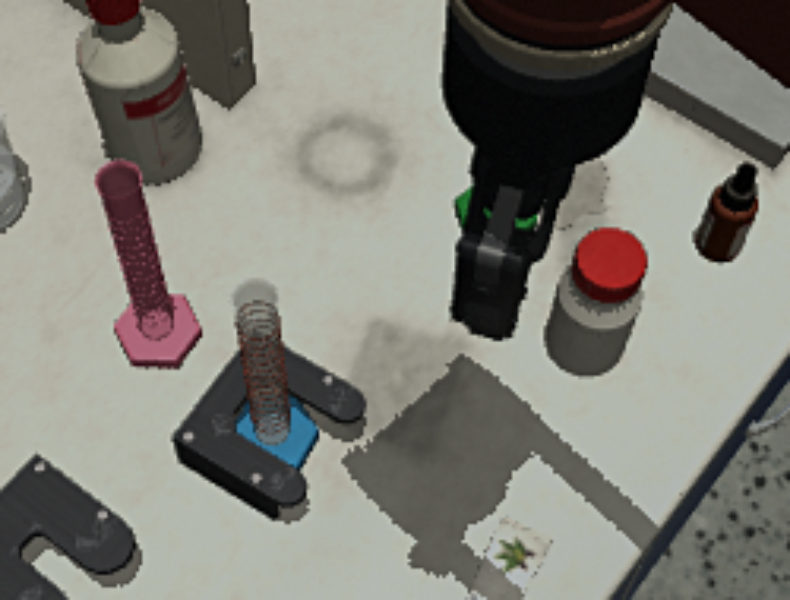

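View pics/w4.png

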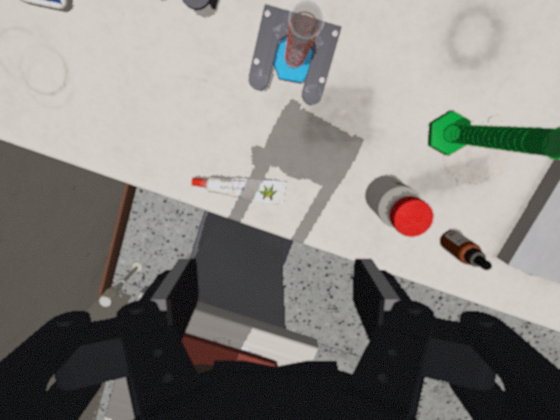

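The cylinder stands upright in the wide bracket: side crop base (270,432), wrist rim (305,21). The bystander bottles haven't moved. I'll check numerically how far home it is.

```bash
python3 - <<'E'
from h import *
h=np.array([.5625,.0482]); a=np.radians(5.3); R=np.array([[np.cos(a),np.sin(a)],[-np.sin(a),np.cos(a)]])
L=lambda p:(R@(p[:2]-h)*1000).round(1)
_,_,K,T=load('side'); f=.3165
for u,v,z in ((270,436,.012),(257,293,.193)): print('side',L(onz(170+u*f,100+v*f,z,K,T)))
# plate rear-left, rear-right, front tips in side
im,d,K,T=load('side')
_,_,K,T=load('wrist')
print('wrist rim',L(onz(305,21,.193,K,T)),'foot front vertex edge mid',L(onz(292,82,.012,K,T)),'plate rear corners',L(onz(267,6,.042,K,T)),L(onz(340,26,.042,K,T)),'tips',L(onz(258,90,.042,K,T)),L(onz(313,104,.042,K,T)))
E
```

```text
side [-1.2  3. ]
side [ 0.4 -4.4]
wrist rim [-0.5 -1.9] foot front vertex edge mid [-26.8  -8.1] plate rear corners [43.4 43.7] [ 45.2 -46.2] tips [-50.   31.5] [-48.5 -40.3]
```

Column is within about 5 mm of home in both views. I'll hand it in.

```bash
python3 -c "
from plant import *
print(job_done())"
```

```text
the job is handed in; nothing more can be done
None
```

I put the clear measuring cylinder in the wide-slotted bracket and handed the job in at about 16 s: it stands upright within about 5 mm of home by the camera, and neither bystander bottle was disturbed.

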